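# Run the vial carriers home and pin them

## Task

Push the row of four vial carriers along the track from behind, as one train, until they stand closed up against the end stop; then push the black-headed locking pin fully in behind them. Do it all by pushing with the fingertips: the carriers stay down on the track, never lifted or tipped, and the other things on the table are left where they are.

Things in the scene. Friction and masses are not known exactly. Their poses are not given: they have to be found in the camera images.
- track: straight dark steel track fixed to the table, 370 x 75 mm, holding the row of carriers. Origin: centre of its underside, on the table; +y runs towards the end stop, z up, -x is the robot's side. Floor 12 mm above the table; two guide strips 45 mm apart, only 22 mm high above the table, leave the carriers 1.5 mm play each side. Open at the end away from the stop. Pushing the row takes 2 to 6 N.
- stop_face (a point): centre of the lower edge of the end stop's face, on the track's floor, at track y = 165 mm. The stop is a plain metal block right across the track, 55 mm high above the table. Four touching carriers take up the 160 mm before it.
- carrier_lead: white carrier block, 42 mm across the track, 40 mm along it, 34 mm high, a capped 24 mm glass vial fixed in its top (76 mm above the table in all); about 110 g, not joined to its neighbours. Origin: centre of its underside; axes as the track's. First of the row, nearest the end stop; at home its origin is at track y = 145 mm.
- carrier_second: white carrier block, 42 mm across the track, 40 mm along it, 34 mm high, a capped 24 mm glass vial fixed in its top (76 mm above the table in all); about 110 g, not joined to its neighbours. Origin: centre of its underside; axes as the track's. Second from the end stop; home at track y = 105 mm.
- carrier_third: white carrier block, 42 mm across the track, 40 mm along it, 34 mm high, a capped 24 mm glass vial fixed in its top (76 mm above the table in all); about 110 g, not joined to its neighbours. Origin: centre of its underside; axes as the track's. Third from the end stop; home at track y = 65 mm.
- carrier_rear: white carrier block, 42 mm across the track, 40 mm along it, 34 mm high, a capped 24 mm glass vial fixed in its top (76 mm above the table in all); about 110 g, not joined to its neighbours. Origin: centre of its underside; axes as the track's. Last of the row, farthest from the end stop: the face to push is its flat rear face, 20 mm behind its origin (-y of the track); home at track y = 25 mm.
- pin (a joint): locking pin, value in m: 0 to 0.006 at the start (out, clear of the carriers' lane), 0.038 fully in, when it crosses the lane 4 mm behind the rear carrier's home place. It slides straight across the track along track +x against about 2 N of friction and stays where left. A carrier in the way blocks it: it goes in only when the row is home.
- pin_head (a point): centre of the outer flat face of the pin's black round push head (32 mm in diameter, 8 mm thick, 30 mm above the table), on the robot's side of the track. It faces track -x; push it along +x until it is at track x = -66.5 mm. The 10 mm pin lies at track y = -4 mm, in a housing 34 mm wide, 44 mm high above the table, outer face at track x = -49.5 mm.
- spare_carrier: bystander: empty carrier block, 42 x 40 x 34 mm, no vial, on the table on the robot's side of the track. Origin: centre of its underside.
- loose_vial: bystander: capped glass vial 24 mm in diameter, 47 mm high, standing on the table beyond the track. Origin: centre of its underside.
- flask: bystander: conical glass flask, 72 mm wide at the foot, with an orange cap, 112 mm high, beyond the track. Origin: centre of its underside.
- forceps: bystander: steel forceps 140 mm long, 6 mm high, lying on the table on the robot's side of the track, near its open end. Origin: midway along, on the table.
- stopper_jar: bystander: glass jar with white lid, 68 mm in diameter, 85 mm high. Origin: centre of its underside.
- wipe_bottle: bystander: white bottle with blue cap, 60 mm in diameter, 170 mm high. Origin: centre of its underside.
- bowl: bystander: steel bowl 100 mm in diameter, 45 mm high. Origin: centre of its underside.
Not all that is in view belongs to the job. Leave any yellow look-alike of the carrier_third alone.

How it is judged:
By the outcome, as a careful person would: the job done as asked, in the order asked, and still so for the second after the job is handed in, with the robot touching nothing.
It also fails if it takes over 45 s, if anything falls off the work surface, if the arm or the gripper's body presses on something with over 40 N, if the wrist force passes 120 N, or if a joint passes its speed limit or range.

## Robot

A 7-joint arm with a two-finger parallel gripper is mounted at the origin on the work surface. World frame = base frame: x ahead of the robot, y to its left, z up, the work surface at z = 0. Lengths are in m, angles in rad, forces in N, time in s.
With the tool pointing down it reaches from about 0.4 to 0.875 m from the base axis. Payload 19.3 kg.
Tool frame: the origin (TCP) lies midway between the tips of the shut fingers; the grasp point (between the pads) lies 19 mm behind it; z points along the fingers, y is the line along which they close (so a half turn about z gives the same grasp; the last joint's range is limited). The gripper opens to 85 mm and grips with 20 to 120 N. Pads are 22 mm wide; open, the fingers measure 114 mm over their backs; the gripper's body (76 mm by 85 mm) begins 54 mm behind the grasp point. The pads swing forward as they close: fully open they stand 13 mm farther back than shut.
Start: joints at [-1.352, 0.521, -0.036, 1.599, 0.021, 1.021, -0.113], TCP at [0.178, 0.599, 0.231] pointing down, gripper open.
Joint ranges: [-2.91, 2.91], [-0.3, 2.13], [-1.5, 1.42], [0.17, 2.43], [-1.26, 4.41], [0.16, 1.93], [-2.52, 2.52]. Speed limits (rad/s): [1.89, 1.89, 2.39, 2.39, 3.01, 3.01, 3.01].

## Interface

Orientations are given as [roll, pitch, yaw] about the fixed x, y, z axes, in that order (R = Rz(yaw) Ry(pitch) Rx(roll)).
In Python, from workcell import * gives the robot as it stands. The module is installed in compiled form; this text tells all that it offers.
- The arm moves only by the tool play_rows, never from a script. Its argument "deltas" is a list of rows, each a list of 7 numbers: the shift along the tool's x, y, z in units of 500 mm (1.0 is 500 mm), then the turn, a rotation vector about the tool's x, y, z in units of 120 degrees (1.0 is 120 degrees), then the closure, from 0 (fully open) to 1 (shut). A call has 1 to 10 rows; each row is the pose to reach, as a shift and turn from the pose commanded when the call began, along the tool's axes at that moment; what a row does not reach only later rows make up. A row lasts 1/10 s, in which the tool goes at most 50 mm and 8.59 degrees, less where a joint would pass 70% of its speed; a pose out of reach is approached as far as the arm can. A call with a number of a shift or a turn outside -1 to 1 is refused whole. A call with a gripper value outside its range is refused whole. The fingers move at their own pace and stop on an object; "newtons" is the grip in N (left out, the last holds). Time passes only in rows, so rows that repeat a pose let the fingers close. It gives the time, the measured TCP pose, the force, the opening and the grip force at its end, in the units of the state.
- observe(): the state, without advancing time (a new reading comes with each control period).
- grab_frame(name): name is "scene" or "top"; returns the picture (384x512x3 uint8, red, green, blue); there is no depth.
- get_calibration(name): a dict with "fovy" (degrees; the focal length in pixels is half the picture's height over the tangent of half this angle, whatever the lens; pixels are square), "cx", "cy" (the principal point, pixels), "xyz" and "rotation" of the camera in the world. Camera axes: x right, y down, z forward; pixel columns grow to the right and rows downward; lengths in m; the calibration is good to about 2 mm. A picture is of the moment at which its call begins. get_calibration takes no time and is no camera call.
- job_done(): hands the job in; it is judged then, once.
The state is a dict: "clock": time; "qpos": joint angles; "qd": joint speeds; "joint_efforts": joint torques, N m; "position": TCP position; "tool_rot": TCP orientation; "force": force on the tool from outside, world axes, zero at the start; "moment": the same for the moment, N m; "grip_width": finger opening in m; "finger_force": force on a finger pad.
Only numpy, scipy, OpenCV 4.12 (cv2) and the standard library are available. Lean on these libraries where they do the work, as an engineer would, in place of code of your own. Each camera call takes 0.05 s, during which the arm holds its last target. There are 200 camera calls.

## Working session

There is one attempt and no reset: what is moved stays moved. The work goes in short steps, Python scripts to look and compute and a tool call to move; the robot and the scene stay as the last step left them, time stands still between calls to the robot, and variables do not carry over. Pictures are saved under pics/ and viewed, at most 10 in all, crops included, and the job is handed in when it is done.

Besides the shell and the picture viewer there is one more tool, called after "Request:" by a JSON object that holds its "method" and its "body". play_rows: Moves the arm, as the interface text tells. Its arguments: {"type":"object","properties":{"deltas":{"type":"array"},"newtons":{"type":"number"}},"required":["deltas"]}

```bash
mkdir -p pics; python3 - <<'E'
from workcell import *
import cv2,json
for n in("scene","top"):
    im=grab_frame(n); cv2.imwrite(f"pics/{n}0.png",im[:,:,::-1]); print(n,get_calibration(n))
print(observe())
E
```

```text
scene {'fovy': 48.32196053714232, 'cx': 249.5591214278703, 'cy': 190.94026927533122, 'xyz': array([ 1.02716123, -0.74464863,  0.59818059]), 'rotation': array([-2.1357316,  0.0134636,  0.561986 ])}
top {'fovy': 53.11377208295495, 'cx': 252.7423148399584, 'cy': 191.62377620587012, 'xyz': array([ 0.41704152, -0.05015596,  1.09967885]), 'rotation': array([-3.00528557e+00,  1.76422805e-03, -1.58411419e+00])}
{'clock': 0.1, 'qpos': array([-1.35221191,  0.52195721, -0.03630299,  1.59993209,  0.02122216,
        1.02109086, -0.11279157]), 'qd': array([ 0.0002345 , -0.00164828, -0.0003331 , -0.00145294,  0.00144293,
       -0.00062351, -0.00078386]), 'joint_efforts': array([ 3.22973130e-03, -9.28486490e+01,  1.98375240e+00, -3.70535159e+01,
        1.80517469e-02,  5.24249714e-03, -9.52515677e-06]), 'position': array([0.17796055, 0.59882598, 0.23078859]), 'tool_rot': array([-3.14059546e+00,  1.00186806e-04,  2.85279579e+00]), 'force': array([ 0.53727456,  0.55443067, -0.67192873]), 'moment': array([0.00087674, 0.01069757, 0.04103843]), 'finger_force': 0.0, 'grip_width': 0.08496501507014799}
```

View pics/scene0.png

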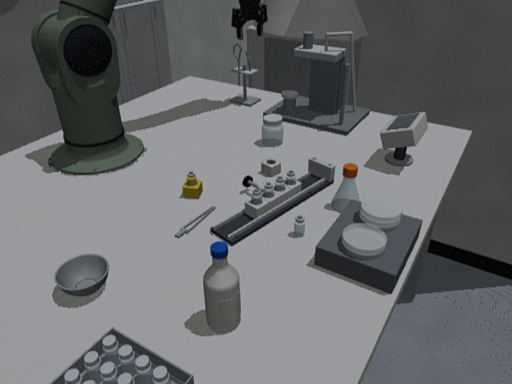

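View pics/top0.png

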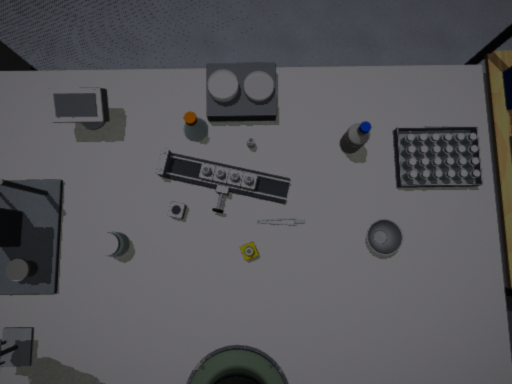

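The scene shows the row of four white carriers on the dark track. The stop is at top (165,163), the open end at about (290,190) and the pin head at about (218,210). Possible mix-ups for the row are the yellow carrier at (249,251), the spare at (177,210) and the loose vial at (251,143). I choose the four white carriers on the track at (206..250, 170..181).

```bash
cat > h.py <<'E'
from workcell import *
import numpy as np,cv2
from scipy.spatial.transform import Rotation as Ro
def ray(n,uv,z):
    c=get_calibration(n);f=192/np.tan(np.radians(c["fovy"]/2))
    R=Ro.from_euler("xyz",c["rotation"]).as_matrix()
    uv=np.atleast_2d(uv).astype(float)
    d=np.c_[(uv[:,0]-c["cx"])/f,(uv[:,1]-c["cy"])/f,np.ones(len(uv))]@R.T
    o=np.array(c["xyz"]);return o+d*((z-o[2])/d[:,2])[:,None]
def proj(n,P):
    c=get_calibration(n);f=192/np.tan(np.radians(c["fovy"]/2))
    R=Ro.from_euler("xyz",c["rotation"]).as_matrix()
    p=(np.atleast_2d(P)-c["xyz"])@R
    return np.c_[f*p[:,0]/p[:,2]+c["cx"],f*p[:,1]/p[:,2]+c["cy"]]
E
python3 - <<'E'
from h import *
np.set_printoptions(precision=4,suppress=True)
a=cv2.imread("pics/top0.png")[140:225,150:300]
b=cv2.imread("pics/scene0.png")[150:245,205:345]
cv2.imwrite("pics/c1.png",cv2.resize(a,None,fx=5,fy=5,interpolation=cv2.INTER_CUBIC))
cv2.imwrite("pics/c2.png",cv2.resize(b,None,fx=5.5,fy=5.5,interpolation=cv2.INTER_CUBIC))
print(ray("top",[[165,163],[290,190]],0.02),ray("top",[[206,170],[250,181]],.076))
E
```

```text
[[ 0.6514  0.2002  0.02  ]
 [ 0.5684 -0.156   0.02  ]] [[ 0.6184  0.0757  0.076 ]
 [ 0.5865 -0.0432  0.076 ]]
```

View pics/c1.png

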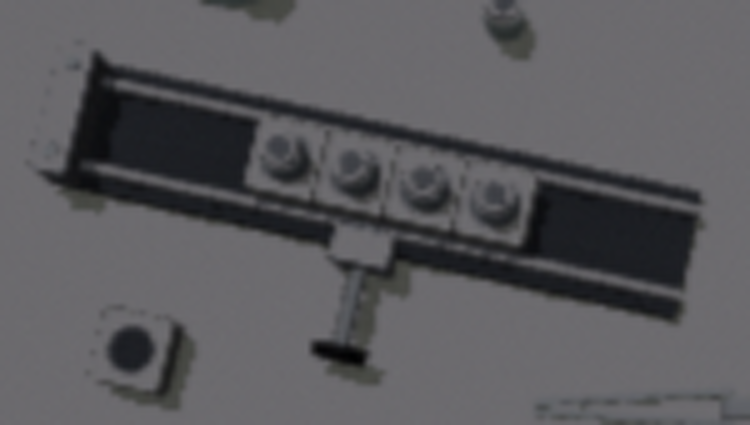

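View pics/c2.png

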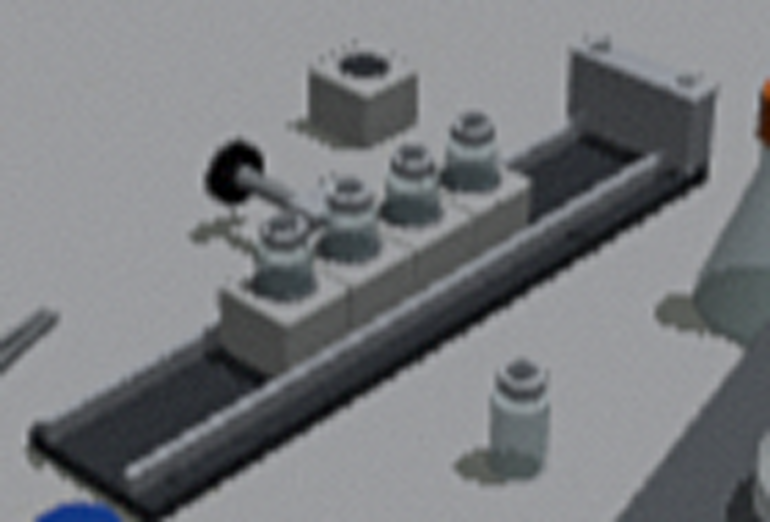

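The crops confirm the choice: four white vial carriers touching each other, rear face on the open-end side (c1 about (530,212)), the black pin head at c1 (340,352), and the stop at c1 (75,115).

```bash
python3 - <<'E'
from h import *
np.set_printoptions(precision=4,suppress=True)
T=lambda p:np.array(p)/5+[150,140]-0.4
S=lambda p:np.array(p)/5.5+[205,150]-0.4
up=ray("top",T([[105,65],[702,192]]),.012);lo=ray("top",T([[75,187],[680,320]]),.012)
for e in(up,lo):
    d=e[0]-e[1];print("yaw edge",np.degrees(np.arctan2(-d[0],d[1])))
caps=ray("top",T([[284,150],[354,168],[427,183],[497,198]]),.076)
d=caps[0]-caps[3];print("caps",caps,np.linalg.norm(d)/3,np.degrees(np.arctan2(-d[0],d[1])))
print("scene caps",ray("scene",S([[473,122],[414,155],[350,188],[285,228]]),.076))
oe=ray("top",T([[702,195],[680,320]]),.012);print("open",oe,np.linalg.norm(oe[0]-oe[1]))
print("rear top edge",ray("top",T([[537,180],[525,245]]),.046))
print("scene rear top",ray("scene",S([[220,290],[285,330]]),.046))
print("head top",ray("top",T([[314,346],[366,355]]),.03),"scene",ray("scene",S([[230,172]]),.03))
print("scene stop face base far corner",ray("scene",S([[705,180],[150,520],[35,440]]),.0))
print("spare",ray("top",T([[132,348]]),.034),"forceps",ray("top",T([[540,408]]),.006))
th=np.radians(-13.)
E
```

```text
yaw edge -12.991655479269637
yaw edge -13.265334682803772
caps [[ 0.6194  0.0746  0.076 ]
 [ 0.609   0.0367  0.076 ]
 [ 0.6002 -0.0028  0.076 ]
 [ 0.5915 -0.0406  0.076 ]] 0.039513627620415416 -13.645188902921985
scene caps [[ 0.6216  0.0746  0.076 ]
 [ 0.613   0.0358  0.076 ]
 [ 0.603  -0.0023  0.076 ]
 [ 0.5958 -0.0436  0.076 ]]
open [[ 0.6025 -0.1577  0.012 ]
 [ 0.5306 -0.1433  0.012 ]] 0.07337895165133924
rear top edge [[ 0.6064 -0.0627  0.046 ]
 [ 0.57   -0.0555  0.046 ]]
scene rear top [[ 0.573  -0.0589  0.046 ]
 [ 0.6117 -0.0699  0.046 ]]
head top [[0.5169 0.0631 0.03  ]
 [0.5114 0.0341 0.03  ]] scene [[0.5102 0.0467 0.03  ]]
scene stop face base far corner [[ 0.6859  0.2012  0.    ]
 [ 0.6    -0.1539  0.    ]
 [ 0.5297 -0.1357  0.    ]]
spare [[0.5167 0.164  0.034 ]] forceps [[ 0.482  -0.0629  0.006 ]]
```

```bash
cat >> h.py <<'E'
np.set_printoptions(precision=4,suppress=True)
TH=np.radians(-13.2);O=np.array([.608,.0306])
U=np.array([-np.sin(TH),np.cos(TH)]);V=np.array([np.cos(TH),np.sin(TH)])
def W(tx,ty,z): return np.r_[O+tx*V+ty*U,z]
def tr(p): d=np.array(p[:2])-O; return np.array([d@V,d@U,p[2]])
def go(p,yawdeg,frm=None):
    s=observe();P,R=(s["position"],Ro.from_euler("xyz",s["tool_rot"])) if frm is None else frm
    G=Ro.from_euler("xyz",[np.pi,0,np.radians(yawdeg)])
    return np.r_[R.inv().apply(np.array(p)-P)/.5,(R.inv()*G).as_rotvec()/np.radians(120)]
def st():
    s=observe();print("t",s["clock"],"q",s["qpos"],"trk",tr(s["position"]),"rot",np.degrees(s["tool_rot"]),"F",s["force"],"w",s["grip_width"])
E
python3 - <<'E'
from h import *
st();print(W(0,-.135,.15))
print(go([.22,.45,.23],163.5));print(go(W(0,-.135,.15),76.8))
E
```

```text
t 0.1 q [-1.3522  0.522  -0.0363  1.5999  0.0212  1.0211 -0.1128] trk [-0.5484  0.455   0.2308] rot [-179.9429    0.0057  163.4532] F [ 0.5373  0.5544 -0.6719] w 0.08496501507014799
[ 0.5772 -0.1008  0.15  ]
[-0.1654 -0.2614  0.0019 -0.0005  0.     -0.0004]
[-1.1639 -1.1138  0.1628 -0.0003  0.0004  0.7221]
```

Request:
{"method": "play_rows", "body": {"deltas": [[-0.05, -0.09, 0, 0, 0, 0, 1], [-0.1, -0.18, 0, 0, 0, 0, 1], [-0.165, -0.26, 0, 0, 0, 0, 1], [-0.25, -0.34, 0, 0, 0, 0.07, 1], [-0.34, -0.42, 0, 0, 0, 0.14, 1], [-0.43, -0.5, 0, 0, 0, 0.2, 1], [-0.52, -0.58, 0, 0, 0, 0.27, 1], [-0.62, -0.65, 0, 0, 0, 0.34, 1], [-0.62, -0.65, 0, 0, 0, 0.4, 1], [-0.62, -0.65, 0, 0, 0, 0.4, 1]]}}

```text
clock: 1.1
position: [0.385, 0.1947, 0.2315]
tool_rot: [3.141, 0.001, 2.004]
force: [-0.6, 1.3, 0.2]
grip_width: -0.0001
finger_force: 0.0
```

```bash
python3 - <<'E'
from h import *
st();print(go(W(0,-.145,.15),76.8))
E
```

```text
t 1.1 q [-0.8488  0.2178  0.2841  2.0927 -0.0796  0.8408 -0.085 ] trk [-0.2546  0.1088  0.2315] rot [179.9755   0.0721 114.8002] F [-0.5899  1.2556  0.2007] w -5.326083481389633e-05
[-0.7132  0.0886  0.1639  0.0004  0.0005  0.3167]
```

Request:
{"method": "play_rows", "body": {"deltas": [[-0.09, 0.01, 0, 0, 0, 0.05, 1], [-0.18, 0.02, 0, 0, 0, 0.1, 1], [-0.27, 0.03, 0, 0, 0, 0.15, 1], [-0.36, 0.045, 0, 0, 0, 0.2, 1], [-0.45, 0.055, 0.02, 0, 0, 0.25, 1], [-0.54, 0.065, 0.04, 0, 0, 0.3, 1], [-0.63, 0.08, 0.08, 0, 0, 0.317, 1], [-0.713, 0.089, 0.13, 0, 0, 0.317, 1], [-0.713, 0.089, 0.164, 0, 0, 0.317, 1], [-0.713, 0.089, 0.164, 0, 0, 0.317, 1]]}}

```text
clock: 2.1
position: [0.5747, -0.1041, 0.1468]
tool_rot: [-3.137, 0.001, 1.35]
force: [-0.3, 0.2, 0.7]
grip_width: 0.0
finger_force: 0.0
```

```bash
python3 - <<'E'
from h import *
st();print(go(W(0,-.135,.02),76.8))
a=grab_frame("scene")[:,:,::-1][120:270,180:380];b=grab_frame("top")[:,:,::-1][100:250,150:350]
cv2.imwrite("pics/d.png",np.hstack([cv2.resize(x,(400,300),interpolation=cv2.INTER_CUBIC)for x in(a,b)]))
E
```

```text
t 2.1 q [-0.2312  0.6082  0.4494  1.8013 -0.3471  0.8153  0.1689] trk [-0.0017 -0.1387  0.1468] rot [-179.7545    0.0563   77.3371] F [-0.2949  0.1609  0.6743] w 2.487438647382852e-05
[ 0.0076  0.0046  0.2535 -0.002   0.0005  0.0045]
```

View pics/d.png

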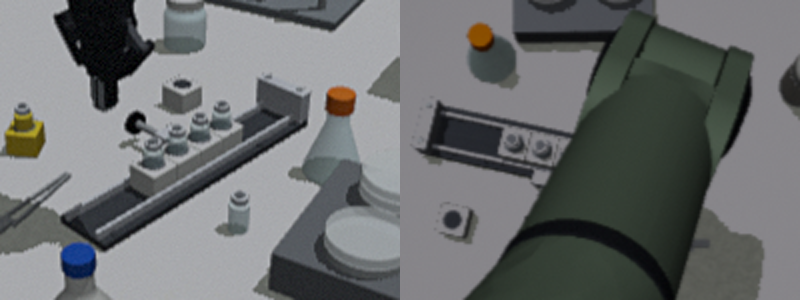

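The scene view shows the shut fingertips hanging above the track's open end behind the row, lined up and clear of everything. Lowering next.

Request:
{"method": "play_rows", "body": {"deltas": [[0, 0, 0, 0, 0, 0, 1], [0, 0, 0.05, 0, 0, 0, 1], [0, 0, 0.1, 0, 0, 0, 1], [0, 0, 0.15, 0, 0, 0, 1], [0, 0, 0.2, 0, 0, 0, 1], [0, 0, 0.23, 0, 0, 0, 1], [0, 0, 0.25, 0, 0, 0, 1], [0, 0, 0.258, 0, 0, 0, 1], [0, 0, 0.258, 0, 0, 0, 1], [0, 0, 0.258, 0, 0, 0, 1]]}}

```text
clock: 3.2
position: [0.5765, -0.1036, 0.0212]
tool_rot: [3.14, -0.0, 1.351]
force: [0.0, -1.0, 0.6]
grip_width: -0.0003
finger_force: 0.0
```

```bash
python3 - <<'E'
from h import *
st();print(go(W(0,-.112,.02),76.8))
a=grab_frame("scene")[:,:,::-1][150:250,190:340]
cv2.imwrite("pics/e.png",cv2.resize(a,(750,500),interpolation=cv2.INTER_CUBIC))
E
```

```text
t 3.2 q [-0.1531  0.7899  0.3357  1.8506 -0.4451  0.5744  0.2487] trk [-0.0001 -0.1379  0.0212] rot [179.9357  -0.0068  77.4091] F [ 0.0326 -0.957   0.6169] w -0.00034772956365757343
[ 0.0517  0.0007  0.0023  0.0005 -0.0001  0.0051]
```

View pics/e.png

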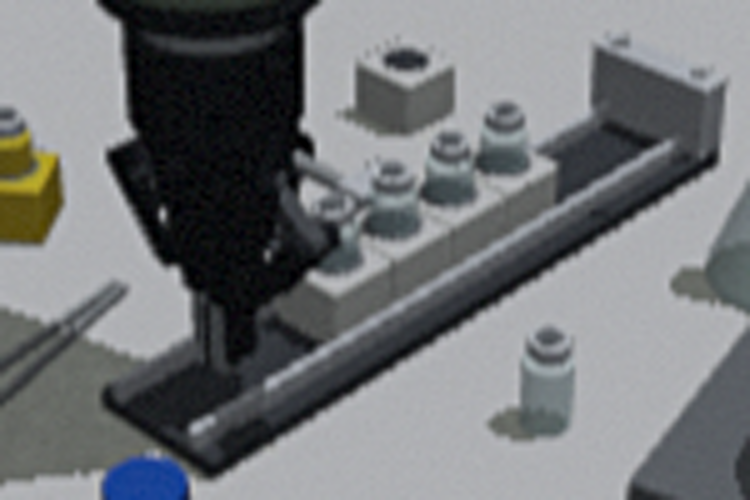

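The fingertips are down between the guide strips, about 20 mm behind the rear face, with the row still in place. Starting the push.

Request:
{"method": "play_rows", "body": {"deltas": [[0.012, 0, 0.002, 0, 0, 0.004, 1], [0.024, 0, 0.002, 0, 0, 0.005, 1], [0.036, 0, 0.002, 0, 0, 0.005, 1], [0.048, 0, 0.002, 0, 0, 0.005, 1], [0.06, 0.001, 0.002, 0, 0, 0.005, 1], [0.07, 0.001, 0.002, 0, 0, 0.005, 1], [0.08, 0.001, 0.002, 0, 0, 0.005, 1], [0.09, 0.001, 0.002, 0, 0, 0.005, 1], [0.1, 0.001, 0.002, 0, 0, 0.005, 1], [0.11, 0.001, 0.002, 0, 0, 0.005, 1]]}}

```text
clock: 4.25
position: [0.5885, -0.0498, 0.0193]
tool_rot: [3.142, 0.0, 1.34]
force: [-0.9, -3.4, 0.1]
grip_width: -0.0003
finger_force: 1.4
```

```bash
python3 - <<'E'
from h import *
st();print(go(W(0,-.02,.02),76.8))
E
```

```text
t 4.25 q [-0.2533  0.8012  0.3489  1.8369 -0.461   0.5841  0.157 ] trk [-0.0006 -0.0827  0.0193] rot [179.9972   0.011   76.7963] F [-0.8757 -3.4372  0.1245] w -0.00026979723938840293
[ 0.1254  0.0012 -0.0014  0.      0.0001 -0.    ]
```

Contact made, with a push of about 3.5 N. Continuing.

Request:
{"method": "play_rows", "body": {"deltas": [[0.012, 0, 0, 0, 0, 0, 1], [0.024, 0, 0, 0, 0, 0, 1], [0.036, 0, 0, 0, 0, 0, 1], [0.048, 0, 0, 0, 0, 0, 1], [0.06, 0, 0, 0, 0, 0, 1], [0.072, 0, 0, 0, 0, 0, 1], [0.084, 0.001, 0, 0, 0, 0, 1], [0.096, 0.001, 0, 0, 0, 0, 1], [0.106, 0.001, 0, 0, 0, 0, 1], [0.114, 0.001, 0, 0, 0, 0, 1]]}}

```text
clock: 5.25
position: [0.602, 0.0059, 0.0193]
tool_rot: [-3.142, 0.0, 1.341]
force: [-1.5, -2.7, 0.2]
grip_width: 0.0003
finger_force: 1.6
```

```bash
python3 - <<'E'
from h import *
st();print(go(W(0,-.006,.02),76.8))
a=grab_frame("scene")[:,:,::-1][150:250,190:340]
cv2.imwrite("pics/f.png",cv2.resize(a,(750,500),interpolation=cv2.INTER_CUBIC))
E
```

```text
t 5.25 q [-0.3517  0.816   0.3627  1.8059 -0.4708  0.6062  0.069 ] trk [-0.0002 -0.0254  0.0193] rot [-179.9965    0.0025   76.8247] F [-1.4904 -2.7439  0.1749] w 0.0002888431318706892
[ 0.0388  0.0004 -0.0014 -0.      0.      0.0002]
```

View pics/f.png

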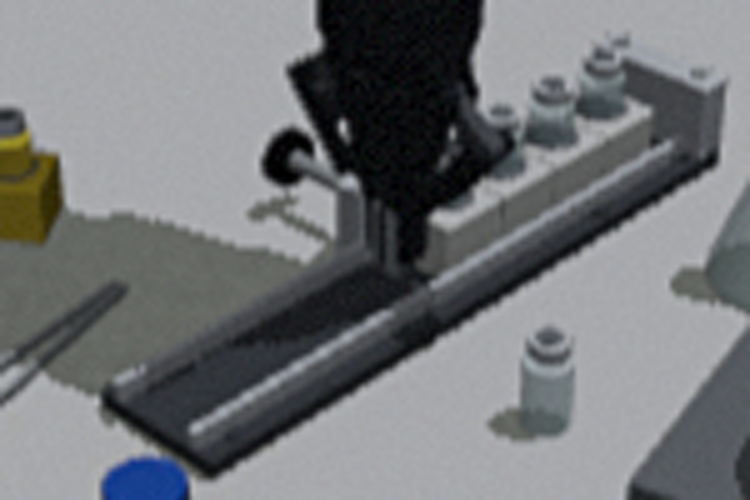

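The row has moved as one train and sits about 20 mm from the stop. All carriers are upright and the fingers clear the pin housing. Next is a slow approach.

Request:
{"method": "play_rows", "body": {"deltas": [[0.005, 0, 0, 0, 0, 0, 1], [0.01, 0, 0, 0, 0, 0, 1], [0.015, 0, 0, 0, 0, 0, 1], [0.02, 0, 0, 0, 0, 0, 1], [0.023, 0, 0, 0, 0, 0, 1], [0.026, 0, 0, 0, 0, 0, 1], [0.028, 0, 0, 0, 0, 0, 1], [0.03, 0, 0, 0, 0, 0, 1], [0.032, 0, 0, 0, 0, 0, 1], [0.034, 0, 0, 0, 0, 0, 1]]}}

```text
clock: 6.3
position: [0.6059, 0.022, 0.0193]
tool_rot: [3.142, 0.0, 1.341]
force: [-1.2, -3.0, 1.2]
grip_width: -0.0001
finger_force: 1.5
```

Request:
{"method": "play_rows", "body": {"deltas": [[0.002, 0, 0, 0, 0, 0, 1], [0.003, 0, 0, 0, 0, 0, 1], [0.004, 0, 0, 0, 0, 0, 1], [0.005, 0, 0, 0, 0, 0, 1], [0.006, 0, 0, 0, 0, 0, 1]]}}

```text
clock: 6.8
position: [0.6065, 0.0249, 0.0193]
tool_rot: [3.142, 0.0, 1.341]
force: [-1.2, -3.0, 0.2]
grip_width: -0.0004
finger_force: 1.5
```

Request:
{"method": "play_rows", "body": {"deltas": [[0.002, 0, 0, 0, 0, 0, 1], [0.004, 0, 0, 0, 0, 0, 1], [0.006, 0, 0, 0, 0, 0, 1], [0.006, 0, 0, 0, 0, 0, 1]]}}

```text
clock: 7.2
position: [0.6066, 0.0254, 0.0193]
tool_rot: [-3.141, 0.003, 1.339]
force: [-4.8, -14.2, 4.2]
grip_width: 0.0002
finger_force: 7.6
```

The force rose to 15 N with the TCP at track y ≈ -5 mm, so the row is home. Backing off straight, then lifting.

Request:
{"method": "play_rows", "body": {"deltas": [[-0.004, 0, 0, 0, 0, 0, 1], [-0.02, 0, 0, 0, 0, 0, 1], [-0.05, 0, 0, 0, 0, 0, 1], [-0.08, 0, 0, 0, 0, 0, 1], [-0.08, 0, -0.04, 0, 0, 0, 1], [-0.08, 0, -0.12, 0, 0, 0, 1], [-0.08, 0, -0.2, 0, 0, 0, 1], [-0.08, 0, -0.26, 0, 0, 0, 1], [-0.08, 0, -0.26, 0, 0, 0, 1]]}}

```text
clock: 8.1
position: [0.5996, -0.0126, 0.1532]
tool_rot: [3.136, -0.002, 1.339]
force: [0.1, -1.4, -1.0]
grip_width: 0.0005
finger_force: 0.0
```

```bash
python3 - <<'E'
from h import *
st();print(go(W(-.15,-.004,.15),76.8),go(W(-.15,-.004,.15),-13.2),go(W(-.15,-.004,.15),166.8))
a=grab_frame("scene")[:,:,::-1][150:250,190:340]
cv2.imwrite("pics/g.png",cv2.resize(a,(750,500),interpolation=cv2.INTER_CUBIC))
E
```

```text
t 8.1 q [-0.4015  0.6234  0.4797  1.764  -0.3713  0.839   0.0196] trk [ 0.0017 -0.044   0.1532] rot [179.6917  -0.1081  76.7385] F [ 0.0673 -1.3728 -1.0413] w 0.0004515642367594727
[ 0.0796 -0.3035  0.0049  0.0026 -0.0009 -0.0005] [ 0.0796 -0.3035  0.0049  0.0013 -0.0027  0.7495] [ 0.0796 -0.3035  0.0049  0.0027  0.0013 -0.7505]
```

View pics/g.png

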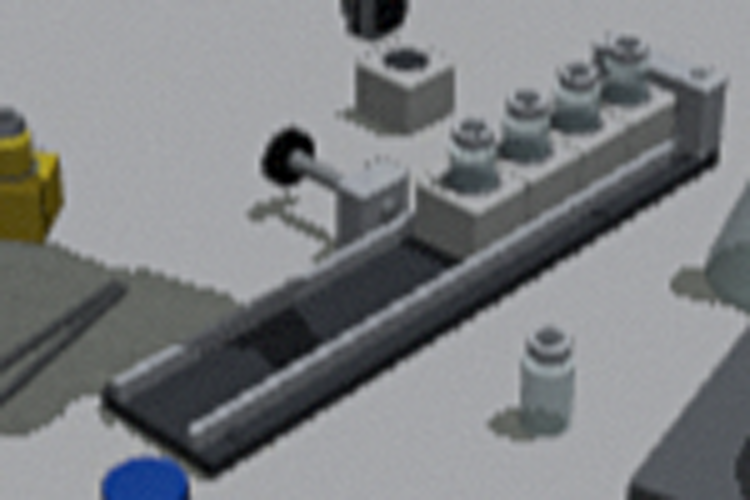

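The row is closed up against the stop with every carrier upright, and the pin head at g (287,155) is still out. Turning the tool 90° and moving to the outside of the pin head.

Request:
{"method": "play_rows", "body": {"deltas": [[0.01, -0.04, 0, 0, 0, 0.07, 1], [0.02, -0.08, 0, 0, 0, 0.14, 1], [0.03, -0.12, 0, 0, 0, 0.21, 1], [0.04, -0.16, 0, 0, 0, 0.28, 1], [0.05, -0.2, 0, 0, 0, 0.35, 1], [0.06, -0.24, 0, 0, 0, 0.42, 1], [0.07, -0.28, 0, 0, 0, 0.49, 1], [0.08, -0.304, 0, 0, 0, 0.56, 1], [0.08, -0.304, 0, 0, 0, 0.63, 1], [0.08, -0.304, 0, 0, 0, 0.7, 1]]}}

```text
clock: 9.15
position: [0.4585, 0.0621, 0.1486]
tool_rot: [3.141, 0.001, -0.131]
force: [0.6, -0.2, -0.5]
grip_width: 0.0001
finger_force: 0.0
```

```bash
python3 - <<'E'
from h import *
st();print(go(W(-.15,-.004,.018),-13.2))
E
```

```text
t 9.15 q [-0.93    0.5834  0.9276  2.1227 -0.6854  0.7691 -1.2614] trk [-0.1528 -0.0035  0.1486] rot [179.9527   0.0504  -7.5301] F [ 0.5967 -0.1584 -0.4953] w 0.00011336866435205938
[0.0057 0.0013 0.2612 0.0004 0.0004 0.0472]
```

Request:
{"method": "play_rows", "body": {"deltas": [[0.005, 0.001, 0.04, 0, 0, 0.04, 1], [0.005, 0.001, 0.09, 0, 0, 0.047, 1], [0.005, 0.001, 0.14, 0, 0, 0.047, 1], [0.005, 0.001, 0.19, 0, 0, 0.047, 1], [0.005, 0.001, 0.23, 0, 0, 0.047, 1], [0.005, 0.001, 0.25, 0, 0, 0.047, 1], [0.005, 0.001, 0.26, 0, 0, 0.047, 1], [0.005, 0.001, 0.26, 0, 0, 0.047, 1], [0.005, 0.001, 0.26, 0, 0, 0.047, 1]]}}

```text
clock: 10.05
position: [0.4619, 0.0615, 0.0198]
tool_rot: [-3.141, -0.001, -0.224]
force: [-0.2, 0.2, -0.3]
grip_width: 0.0
finger_force: 0.0
```

```bash
python3 - <<'E'
from h import *
st();print(go(W(-.12,-.004,.018),-13.2))
a=grab_frame("scene")[:,:,::-1][130:230,190:340]
cv2.imwrite("pics/i.png",cv2.resize(a,(750,500),interpolation=cv2.INTER_CUBIC))
E
```

```text
t 10.05 q [-0.7167  0.7773  0.6323  2.1705 -0.9958  0.5164 -1.1001] trk [-0.1493 -0.0032  0.0198] rot [-179.9947   -0.0322  -12.8347] F [-0.1797  0.1557 -0.2647] w 1.3586743351251474e-05
[ 0.0587  0.0019  0.0036 -0.     -0.0003  0.003 ]
```

View pics/i.png

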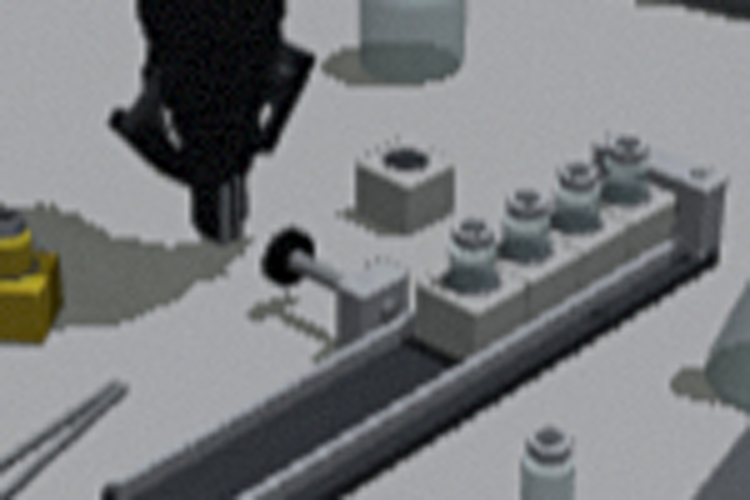

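The shut fingertips stand in line with the pin head at i (288,255), about 35 mm outside it, and everything else is undisturbed. Pushing along +x.

Request:
{"method": "play_rows", "body": {"deltas": [[0.016, 0, 0, 0, 0, 0.003, 1], [0.032, 0, 0, 0, 0, 0.003, 1], [0.044, 0.001, 0, 0, 0, 0.003, 1], [0.054, 0.001, 0, 0, 0, 0.003, 1], [0.064, 0.001, 0, 0, 0, 0.003, 1], [0.074, 0.001, 0, 0, 0, 0.003, 1], [0.084, 0.001, 0, 0, 0, 0.003, 1], [0.094, 0.001, 0, 0, 0, 0.003, 1], [0.104, 0.001, 0, 0, 0, 0.003, 1], [0.114, 0.001, 0, 0, 0, 0.003, 1]]}}

```text
clock: 11.1
position: [0.5173, 0.0484, 0.0192]
tool_rot: [3.141, 0.0, -0.23]
force: [-2.2, -0.3, 0.3]
grip_width: 0.0
finger_force: 1.1
```

```bash
python3 - <<'E'
from h import *
st();print(go(W(-.0775,-.004,.018),-13.2))
E
```

```text
t 11.1 q [-0.6751  0.8392  0.6746  2.0353 -0.9431  0.6116 -1.1397] trk [-0.0923 -0.0034  0.0192] rot [179.9899   0.0136 -13.1956] F [-2.2283 -0.302   0.3208] w 1.681956742339117e-05
[0.0296 0.0012 0.0025 0.0001 0.0001 0.    ]
```

Request:
{"method": "play_rows", "body": {"deltas": [[0.005, 0, 0, 0, 0, 0, 1], [0.01, 0, 0, 0, 0, 0, 1], [0.014, 0, 0, 0, 0, 0, 1], [0.018, 0, 0, 0, 0, 0, 1], [0.021, 0, 0, 0, 0, 0, 1], [0.024, 0, 0, 0, 0, 0, 1], [0.026, 0, 0, 0, 0, 0, 1], [0.028, 0, 0, 0, 0, 0, 1]]}}

```text
clock: 11.9
position: [0.5308, 0.0454, 0.0193]
tool_rot: [-3.142, 0.0, -0.23]
force: [-1.5, -0.9, -0.9]
grip_width: -0.0
finger_force: 1.0
```

Request:
{"method": "play_rows", "body": {"deltas": [[0.002, 0, 0, 0, 0, 0, 1], [0.004, 0, 0, 0, 0, 0, 1], [0.006, 0, 0, 0, 0, 0, 1], [0.006, 0, 0, 0, 0, 0, 1]]}}

```text
clock: 12.3
position: [0.5339, 0.0447, 0.0193]
tool_rot: [-3.142, -0.0, -0.23]
force: [-1.3, -0.5, -1.1]
grip_width: -0.0002
finger_force: 0.5
```

Request:
{"method": "play_rows", "body": {"deltas": [[0.002, 0, 0, 0, 0, 0, 1], [0.004, 0, 0, 0, 0, 0, 1], [0.006, 0, 0, 0, 0, 0, 1], [0.006, 0, 0, 0, 0, 0, 1]]}}

```text
clock: 12.7
position: [0.5342, 0.0446, 0.0191]
tool_rot: [-3.141, 0.005, -0.23]
force: [-18.4, 2.6, 13.9]
grip_width: -0.0
finger_force: 9.3
```

A hard stop at 18 N shows the pin is fully in. Retreating straight out, then up.

Request:
{"method": "play_rows", "body": {"deltas": [[-0.006, 0, 0, 0, 0, 0, 1], [-0.03, 0, 0, 0, 0, 0, 1], [-0.07, 0, 0, 0, 0, 0, 1], [-0.1, 0, 0, 0, 0, 0, 1], [-0.1, 0, -0.05, 0, 0, 0, 1], [-0.1, 0, -0.13, 0, 0, 0, 1], [-0.1, 0, -0.21, 0, 0, 0, 1], [-0.1, 0, -0.25, 0, 0, 0, 1], [-0.1, 0, -0.25, 0, 0, 0, 1]]}}

```text
clock: 13.6
position: [0.4886, 0.056, 0.1464]
tool_rot: [-3.139, -0.003, -0.23]
force: [1.1, 0.5, 0.0]
grip_width: -0.0001
finger_force: 0.0
```

```bash
python3 - <<'E'
from h import *
st()
a=grab_frame("scene")[:,:,::-1][130:230,190:340]
cv2.imwrite("pics/j.png",cv2.resize(a,(750,500),interpolation=cv2.INTER_CUBIC))
E
```

```text
t 13.6 q [-0.8841  0.6349  0.9299  2.0578 -0.7213  0.8066 -1.3164] trk [-0.122  -0.0025  0.1464] rot [-179.8537   -0.1863  -13.1577] F [1.0609 0.5059 0.0161] w -0.00010090755065034404
```

View pics/j.png

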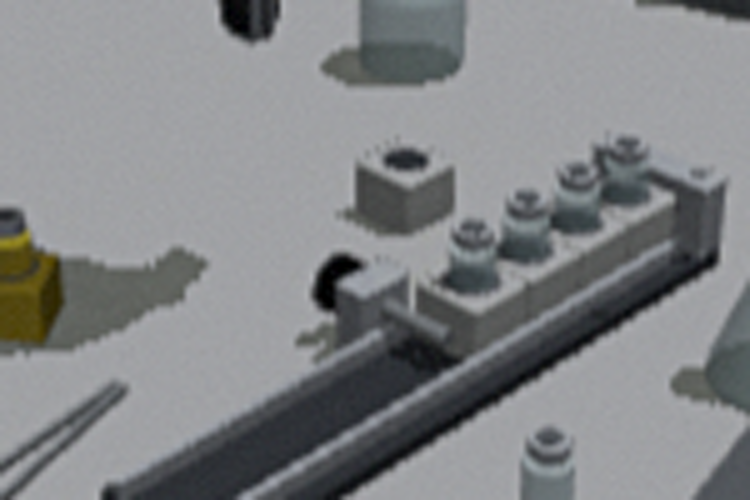

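The pin crosses the lane behind the rear carrier, from j (385,310) to (450,335). The row is still home, and the bystanders in view have not moved.

```bash
python3 -c "
from workcell import *
print(job_done())"
```

```text
the job is handed in; nothing more can be done
None
```

The four carriers stand closed up against the end stop and the locking pin is pushed fully in behind them; I handed the job in at about 13.7 s, with the gripper clear of everything.

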